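# Clamp the brass bar for filing

## Robot

A 6-joint arm with a two-finger parallel gripper is mounted at the origin on the work surface. World frame = base frame: x ahead of the robot, y to its left, z up, the work surface at z = 0. Lengths are in m, angles in rad, forces in N, time in s.
With the tool pointing down it reaches from about 0.35 to 0.975 m from the base axis. Payload 4.9 kg.
Tool frame: the origin (TCP) lies at the very end of the fingers, on their centre line; the grasp point (between the pads) lies 19 mm behind it; z points along the fingers, y is the line along which they close (so a half turn about z gives the same grasp; the last joint's range is limited). The gripper opens to 85 mm and grips with 20 to 120 N. Pads are 22 mm wide; open, the fingers measure 114 mm over their backs; the gripper's body (76 mm by 85 mm) begins 54 mm behind the grasp point. The pads swing forward as they close: fully open they stand 13 mm farther back than shut.
Start: joints at [1.099, 0.053, 1.613, -0, 1.476, -0.119], TCP at [0.216, 0.586, 0.231] pointing down, gripper open.
Joint ranges: [-3.01, 3.01], [-1.01, 2.22], [0.06, 2.58], [-1.02, 4.17], [0.09, 2.62], [-3.14, 3.14]. Speed limits (rad/s): [2.57, 2.57, 3.14, 3.14, 3.14, 3.14].

## Interface

Orientations are given as a rotation vector (axis times angle).
In Python, from station import ctrl gives the robot as it stands.
- The arm moves only by the shell command python3 -m crank 'ROWS' [OPENING] [FORCE]. ROWS is text: rows parted by semicolons, each of 4 numbers parted by spaces: the shift along the world's x, y, z in units of 0.5 m (1.0 is 0.5 m), then the turn about the world's z in units of 90 degrees (1.0 is 90 degrees). In form: x y z turn; .... A call has exactly 5 rows; each row shifts and turns the commanded pose from where the row before left it; what a row does not reach is not made up. A row lasts 1/12 s, in which the tool goes at most 41.7 mm and 7.16 degrees, less where a joint would pass 70% of its speed; a pose out of reach is approached as far as the arm can. A call with a number of a shift or a turn outside -1 to 1 is refused whole. A call with a gripper value outside its range is refused whole. OPENING is the opening in per cent of the stroke, from 0 (shut) to 100 (fully open), set as the call begins (- or left out, the last holds). The fingers move at their own pace and stop on an object; FORCE is the grip in N (left out, the last holds). Time passes only in rows, so rows that do not move let the fingers close, or fill a call up. It gives the time, the measured TCP pose, the force, the opening and the grip force at its end, in the units of the state.
- ctrl.get_obs(): the state, without advancing time (a new reading comes with each control period).
- ctrl.get_image(name): name is "side" or "top"; returns (picture, depth): 480x640x3 uint8, red, green, blue; 480x640 float32, m along the optical axis (not along the pixel's ray), 0 where there is no reading.
- ctrl.get_calibration(name): a dict with "fx", "fy", "cx", "cy" (pixels), "k1" (the pictures are not rectified: a ray, as slopes to the right and down, at radius r is drawn at 1 + k1 r^2 times it, then the intrinsics apply), "extrinsics" (4x4, takes a point from world to camera coordinates). Camera axes: x right, y down, z forward; pixel columns grow to the right and rows downward; lengths in m; the calibration is good to about 2 mm. A picture is of the moment at which its call begins. get_calibration takes no time and is no camera call.
- ctrl.finish_job(): hands the job in; it is judged then, once.
The state is a dict: "t": time; "q": joint angles; "dq": joint speeds; "effort": joint torques, N m; "tool_pos": TCP position; "tool_rot": TCP orientation; "contact_force": force on the tool from outside, world axes, zero at the start; "wrist_torque": the same for the moment, N m; "opening": finger opening in m; "grip_force": force on a finger pad.
Only numpy, scipy, OpenCV 4.12 (cv2) and the standard library are available. Lean on these libraries where they do the work, as an engineer would, in place of code of your own. Each camera call takes 0.05 s, during which the arm holds its last target. There are 200 camera calls.

## Task

With a fingertip, push the brass bar along its track until it is fully home against the end stop; only then push the clamp's red lever over and down past its dead point until it snaps into lock, so that the rubber pad holds the bar against the plate. Pick nothing up and lift nothing: the bar stays flat on the plate, and the ring, jar, tools and other things around are left where they are. Finish clear of everything.

Things in the scene. Friction and masses are not known exactly. Their poses are not given: they have to be found in the camera images.
- fixture: clamping fixture, screwed down: aluminium plate 220 (x) x 200 (y) x 18 thick. Origin: centre of its underside; z up, +x from the lever side to the bar, +y along the bar to the end stop. On it the bar track (line x = +80) and a toggle clamp in the plane y = +30: steel bracket 54 high (x -24 to +36, y 5 to 55), red lever on its -x side, arm over the bar on its +x side, linked to the lever
- stop_face (a point): centre of the face of the dark steel end stop that the bar must meet (fixture x +80, y +75; 24 above the bench; axes as the fixture). Stop 48 wide, 18 high above the plate. Two dark guide rails, 8 high above the plate, flank the bar from fixture y +5 to +75 with 1.5 play on each side
- bar_center (a point): centre of the loose brass bar, 24 wide x 90 long (its y, along the track) x 12 thick, about 0.21 kg, lying flat on the plate (centre 24 above the bench) between the rails, 20 to 45 short of the stop at the start
- bar: the same bar; its origin is the centre of its underside
- bar_stop_end (a point): middle of the bar's end face that looks at the stop (+45 along the bar from its centre)
- bar_push_end (a point): middle of the bar's other end face (-45 along the bar), which sticks out free of the rails: here it is pushed. The plate goes on behind it, to fixture y -100.
- lever (a joint): angle of the clamp's red lever, rad: 0 = open, at its stop (lever 1.3 above level); grows as it is pushed over and down to the fixture's -x side; 1.2 = locked, at its stop (0.1 above level). Dead point at 0.85: let go before it and the lever springs back up, past it it snaps down to 1.2 by itself and stays. Push needed at the grip: 6 to 7 N at most
- lever_grip (a point): point on the lever's upper face (the face that looks to fixture +x when the lever stands open, and up when it is locked), 80 from the pivot. The red grip is a flat bar 22 wide (fixture y), 12 thick, from 40 to 105 from the pivot.
- lever_pivot (a point): the lever's pivot, at fixture x 0, y +30, 63 above the bench; the hinge axis is the fixture's y. When open, the clamp arm (65 long, 16 wide) stands 0.8 rad above level on the +x side of the pivot, its top about 120 above the bench: a finger fits between it and the upper part of the lever
- pad: black rubber pad, 18 across, sprung, under the end of the clamp arm; origin at the middle of its underside. When locked it presses down on the bar with about 4 N.
- ring_mid (a point): bystander, to be left alone: thin steel finger ring, 24 across, 6 high, lying flat on the fixture plate; this point lies on it, at its centre, half-way up.
- jar_mid (a point): bystander, to be left alone: amber glass jar with blue cap, 44 across, 50 high, standing on the bench beside the fixture's stop side; this point lies on it, on its axis, half-way up.
- brush_mid (a point): bystander, to be left alone: bench brush, about 170 long, lying on the bench; this point lies on it, about half-way along, near the top of its handle.
- hammer_mid (a point): bystander, to be left alone: small hammer, 240 long, lying on the bench; this point lies on it, about half-way along, near the top of its handle.
- graver_mid (a point): bystander, to be left alone: graver with wooden handle, 150 long, lying on the bench; this point lies on it, about half-way along, near the top of its handle.
- mandrel_mid (a point): bystander, to be left alone: steel ring mandrel standing upright, 32 across at the foot, 130 tall; this point lies on it, on its axis, half-way up.
- spool_mid (a point): bystander, to be left alone: copper spool, 48 across, 32 high; this point lies on it, on its axis, half-way up.

How it is judged:
On the way, in this order (a step that is already met when the one before it is completed fails the run):
1. the bar is home against the stop while the clamp is still open (y of bar_stop_end in the frame of stop_face above -0.0025 m and value of joint lever below 0.6 rad), for 0.1 s.
2. the lever has snapped into lock (value of joint lever above 1.1 rad), for 0.2 s.
At the end, for the whole second after the job is handed in: the lever is locked (joint above 1.1 rad) and at rest, the bar lies flat in its track within 2.5 mm of the stop and within 4 mm of the track's centre line, and the pad presses on it with more than 1.5 N (value of joint lever above 1.1 rad and y of bar_stop_end in the frame of stop_face above -0.0025 m and x of bar_center in the frame of stop_face between -0.004 and 0.004 m and contact force between pad and bar above 1.5 N and height (world z) of bar_center below 0.027 m and velocity of joint lever between -0.05 and 0.05 rad/s); the robot touches nothing.
It fails at once if a bystander (ring, jar, brush, hammer, graver, mandrel or spool) is moved by more than 20 mm (distance of any of ring_mid, jar_mid, brush_mid, hammer_mid, graver_mid, mandrel_mid, spool_mid from where it was at the start of the episode above 0.02 m).
It fails at once if the bar is lifted off the plate (by more than 10 mm) (height (world z) of bar_center above 0.034 m).
It fails at once if the bar is tipped up (angle between bar_center's own z axis and vertical above 0.25 rad).
It also fails if it takes over 48 s, if anything falls off the work surface, if the arm or the gripper's body presses on something with over 40 N, if the wrist force passes 120 N, or if a joint passes its speed limit or range.

## Working session

There is one attempt and no reset: what is moved stays moved. The work goes in short steps, Python scripts to look and compute and a shell command to move; the robot and the scene stay as the last step left them, time stands still between calls to the robot, and variables do not carry over. Pictures are saved under pics/ and viewed, at most 10 in all, crops included, and the job is handed in when it is done.

```bash
mkdir -p pics; ls; cat > h.py <<'E'
import numpy as np, cv2
from station import ctrl
def ray(n,u,v):
    c=ctrl.get_calibration(n); K=np.array([[c['fx'],0,c['cx']],[0,c['fy'],c['cy']],[0,0,1]])
    p=cv2.undistortPoints(np.array([[[u,v]]],float),K,np.array([c['k1'],0,0,0,0.]))[0,0]
    E=np.array(c['extrinsics']);R,t=E[:3,:3],E[:3,3]
    return -R.T@t, R.T@np.array([p[0],p[1],1.])
def onz(n,u,v,z):
    o,d=ray(n,u,v); return o+d*(z-o[2])/d[2]
def dep(n,u,v,D):
    o,d=ray(n,u,v); return o+d*D[int(v),int(u)]
E
python3 - <<'E'
from h import *
for n in ("top","side"):
    im,d=ctrl.get_image(n); cv2.imwrite(f"pics/{n}0.png",im[:,:,::-1]); np.save(f"{n}0.npy",d)
    c=ctrl.get_calibration(n); print(n,c['fx'],c['k1'],ray(n,320,240))
print(ctrl.get_obs())
E
```

```text
pics
top 535.4330697907578 0.022036700033872047 (array([0.5135351 , 0.00577582, 1.29080965]), array([ 0.07405481, -0.00883883, -0.99725199]))
side 576.8188554262932 -0.03137401229015537 (array([ 0.29812284, -1.02514231,  1.01804387]), array([ 0.20819896,  0.72418968, -0.65750835]))
{'t': 0.1, 'q': array([ 1.09900251e+00,  5.33276804e-02,  1.61416289e+00,  2.67322235e-05,
        1.47600396e+00, -1.18978532e-01]), 'dq': array([-8.67718058e-04, -1.24990413e-03,  1.42402010e-05,  2.78468920e-03,
       -4.63511995e-04, -1.43841800e-03]), 'effort': array([ 2.53773800e-05, -3.94904423e+01, -3.71362209e+01, -1.00563432e-04,
        3.94652569e-03, -2.37585687e-05]), 'tool_pos': array([0.21568381, 0.58600136, 0.23015942]), 'tool_rot': array([-5.51233098e-01, -3.09226455e+00,  2.84538486e-03]), 'contact_force': array([ 0.23924923, -0.48699698, -1.45397164]), 'wrist_torque': array([ 0.02075377, -0.00295091, -0.00243874]), 'grip_force': 0.0, 'opening': 0.085393210467665}
```

View pics/top0.png

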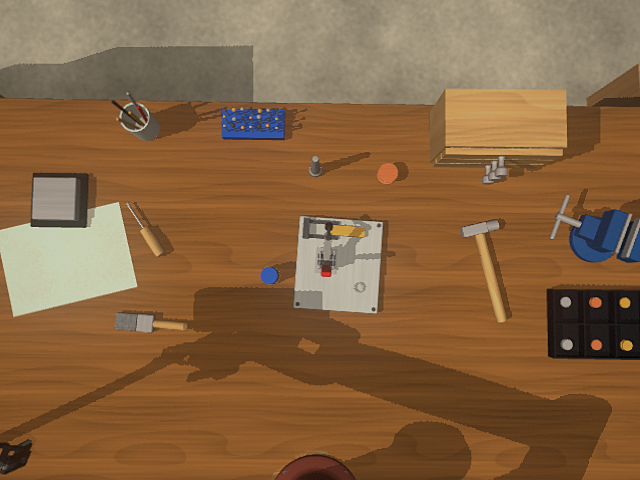

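View pics/side0.png

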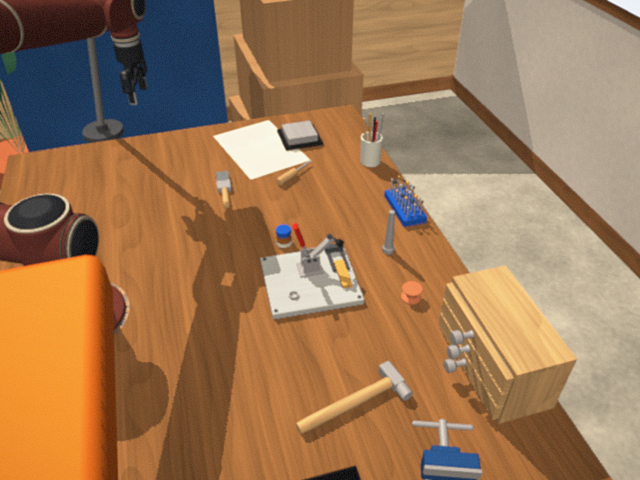

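The top view shows the fixture at about (340,264). The bar is at (350,230), with its stop to the left, the red lever tip at (326,270) and the ring at (360,287). The fixture's axes are nearly aligned with the world's. Next I'll measure the plate and the bar.

```bash
python3 - <<'E'
from h import *
im=cv2.imread("pics/top0.png"); D=np.load("top0.npy")
# height map points around the fixture
P=lambda u,v:dep("top",u,v,D)
c=ctrl.get_calibration("top")
hsv=cv2.cvtColor(im,cv2.COLOR_BGR2HSV)
roi=np.zeros(im.shape[:2],np.uint8); roi[205:322,285:395]=1
m=((hsv[...,1]<60)&(roi>0)).astype(np.uint8)
m=cv2.morphologyEx(m,cv2.MORPH_CLOSE,np.ones((9,9)))
cs=max(cv2.findContours(m,0,2)[0],key=cv2.contourArea)
r=cv2.minAreaRect(cs); b=cv2.boxPoints(r); print(r)
W=np.array([onz("top",u,v,.018) for u,v in b]); print("plate corners",W.round(4), W.mean(0), np.linalg.norm(W[1]-W[0]),np.linalg.norm(W[2]-W[1]))
y=((hsv[...,0]>15)&(hsv[...,0]<32)&(hsv[...,1]>120)&(hsv[...,2]>90)&(roi>0)).astype(np.uint8); y[245:]=0
cs=max(cv2.findContours(y,0,2)[0],key=cv2.contourArea)
r=cv2.minAreaRect(cs);print("bar",r);print(np.array([onz("top",u,v,.030) for u,v in cv2.boxPoints(r)]).round(4))
rd=(((hsv[...,0]<8)|(hsv[...,0]>172))&(hsv[...,1]>150)&(roi>0)).astype(np.uint8)
ys,xs=np.nonzero(rd);print("red",xs.min(),xs.max(),ys.min(),ys.max()); u,v=xs.mean(),ys.mean();print(P(u,v))
cv2.imwrite("pics/topc.png",cv2.resize(im[200:330,280:400],None,fx=4.6,fy=4.6,interpolation=cv2.INTER_CUBIC))
im=cv2.imread("pics/side0.png")
cv2.imwrite("pics/sidec.png",cv2.resize(im[215:325,250:375],None,fx=5,fy=5,interpolation=cv2.INTER_CUBIC))
E
```

```text
((337.9771423339844, 264.3197937011719), (84.35650634765625, 91.83744049072266), 4.085616588592529)
plate corners [[ 0.4483  0.0574  0.018 ]
 [ 0.6661  0.0449  0.018 ]
 [ 0.6541 -0.1564  0.018 ]
 [ 0.4363 -0.1416  0.018 ]] [ 0.55122449 -0.04892985  0.018     ] 0.21817639928470914 0.20167230706527747
bar ((346.94671630859375, 230.74618530273438), (33.77110290527344, 10.18832778930664), 4.085616588592529)
[[ 0.6202 -0.0283  0.03  ]
 [ 0.6443 -0.0298  0.03  ]
 [ 0.6395 -0.1095  0.03  ]
 [ 0.6154 -0.108   0.03  ]]
red 321 330 265 276
[ 0.52874514 -0.01641361  0.16505116]
```

View pics/topc.png

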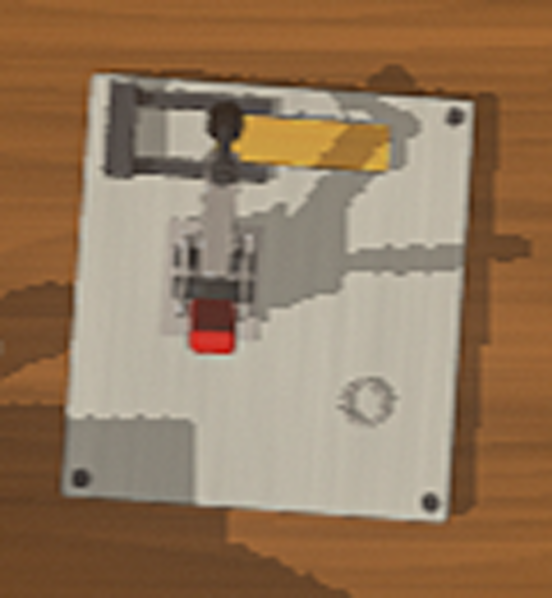

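View pics/sidec.png

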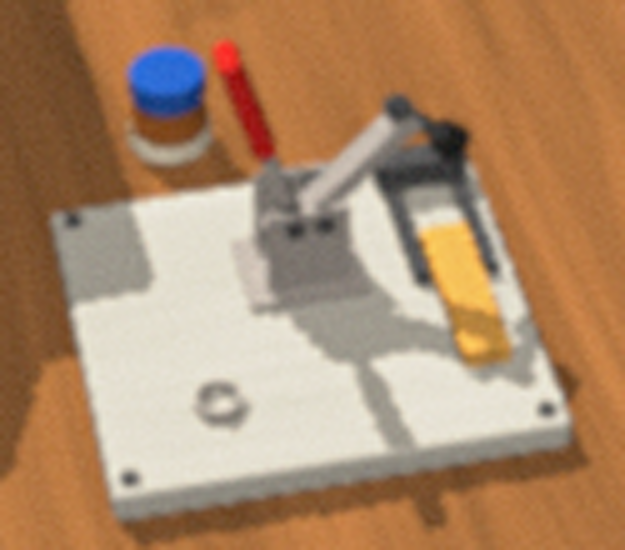

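Fixture centre is about (0.551, -0.049) with yaw about -3.4°. The bar's push end is about (0.628, -0.109). I'll shut the gripper, turn it to line up with the track, and travel to a point above and behind the push end.

```bash
python3 -m crank '0.04 -0.071 0 0.065; 0.04 -0.071 0 0.065; 0.04 -0.071 0 0.057; 0.04 -0.071 0 0; 0.04 -0.071 0 0' 0 40
python3 -m crank '0.04 -0.071 0 0; 0.04 -0.071 0 0; 0.04 -0.071 0 0; 0.04 -0.071 0 0; 0.04 -0.071 0 0'
python3 -m crank '0.04 -0.071 0 0; 0.04 -0.071 0 0; 0.04 -0.071 0 0; 0.04 -0.071 0 0; 0.04 -0.071 0 0'
```

```text
t: 0.52
tool_pos: [0.3161, 0.4072, 0.2307]
tool_rot: [-0.091, -3.14, 0.001]
contact_force: [1.6, 0.5, -0.1]
opening: 0.0257
grip_force: 0.0
t: 0.93
tool_pos: [0.4162, 0.2296, 0.231]
tool_rot: [-0.092, -3.14, 0.0]
contact_force: [1.0, 0.7, 0.7]
opening: -0.0001
grip_force: 0.0
t: 1.35
tool_pos: [0.5163, 0.052, 0.2309]
tool_rot: [-0.093, -3.14, -0.0]
contact_force: [1.1, 0.7, 0.2]
opening: 0.0001
grip_force: 0.0
```

```bash
python3 -m crank '0.036 -0.065 0 0; 0.036 -0.065 0 0; 0.036 -0.065 0 0; 0.036 -0.065 0 0; 0.036 -0.065 0 0'
python3 -m crank '0.038 -0.066 -0.04 0; 0 0 -0.08 0; 0 0 -0.08 0; 0 0 -0.08 0; 0 0 -0.06 0'
python3 - <<'E'
from h import *
im,d=ctrl.get_image("top"); cv2.imwrite("pics/t1.png",cv2.resize(im[180:330,260:430,::-1],None,fx=2.3,fy=2.3))
a,d=ctrl.get_image("side"); cv2.imwrite("pics/s1.png",np.hstack([cv2.resize(im[190:320,290:420,::-1],(400,400)),cv2.resize(a[190:330,240:380,::-1],(400,400))]))
E
```

```text
t: 1.77
tool_pos: [0.6062, -0.1103, 0.2306]
tool_rot: [-0.093, -3.139, -0.001]
contact_force: [0.2, 1.2, -0.3]
opening: 0.0
grip_force: 0.0
t: 2.18
tool_pos: [0.6221, -0.1401, 0.0573]
tool_rot: [-0.094, -3.135, -0.002]
contact_force: [-0.6, 0.3, -0.4]
opening: -0.0002
grip_force: 0.0
```

View pics/s1.png

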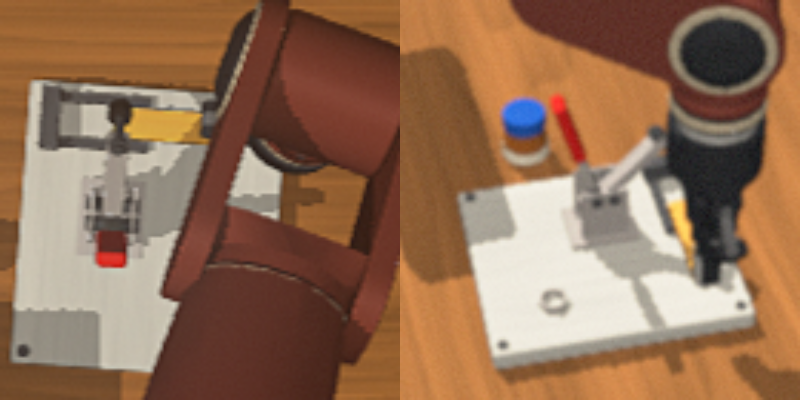

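The closed fingers are just behind the bar's push end, on the track line and above the plate. I'll lower them to 0.023 and then push along +y.

```bash
python3 -m crank '0.006 -0.006 -0.02 0; 0 0 -0.02 0; 0 0 -0.014 0; 0 0 -0.014 0; 0 0 0 0'
```

```text
t: 2.7
tool_pos: [0.6271, -0.1433, 0.0274]
tool_rot: [-0.093, -3.14, -0.0]
contact_force: [0.4, 0.1, -0.0]
opening: 0.0001
grip_force: 0.0
```

```bash
python3 -m crank '0.0008 0.014 -0.008 0; 0.0008 0.016 0 0; 0.0008 0.016 0 0; 0.0008 0.016 0 0; 0.0008 0.016 0 0'
python3 -m crank '0.0008 0.012 0 0; 0.0004 0.008 0 0; 0.0004 0.008 0 0; 0 0 0 0; 0 0 0 0'
```

```text
t: 3.12
tool_pos: [0.6296, -0.1036, 0.0244]
tool_rot: [0.092, 3.14, -0.001]
contact_force: [-0.0, -1.0, -0.7]
opening: 0.0
grip_force: 0.6
t: 3.53
tool_pos: [0.6301, -0.0901, 0.0239]
tool_rot: [-0.092, -3.14, -0.001]
contact_force: [0.3, 0.9, -0.6]
opening: -0.0003
grip_force: 0.0
```

Next, small steps until contact with the stop shows in the force.

```bash
python3 -m crank '0.0002 0.004 0 0; 0.0002 0.004 0 0; 0 0 0 0; 0 0 0 0; 0 0 0 0'
python3 -m crank '0.0002 0.003 0 0; 0.0002 0.003 0 0; 0 0 0 0; 0 0 0 0; 0 0 0 0'
```

```text
t: 3.95
tool_pos: [0.6303, -0.0864, 0.0238]
tool_rot: [-0.093, -3.14, -0.001]
contact_force: [-0.4, 0.1, 0.1]
opening: -0.0
grip_force: 0.0
t: 4.37
tool_pos: [0.6306, -0.0833, 0.024]
tool_rot: [0.093, 3.14, 0.0]
contact_force: [0.7, 0.0, -0.8]
opening: 0.0001
grip_force: 0.0
```

```bash
python3 - <<'E'
from h import *
im,d=ctrl.get_image("top");a,_=ctrl.get_image("side"); cv2.imwrite("pics/s2.png",np.hstack([cv2.resize(im[205:265,290:350,::-1],(400,400),interpolation=2),cv2.resize(a[220:300,300:380,::-1],(400,400),interpolation=2)]))
E
```

```text
(no output)
```

View pics/s2.png

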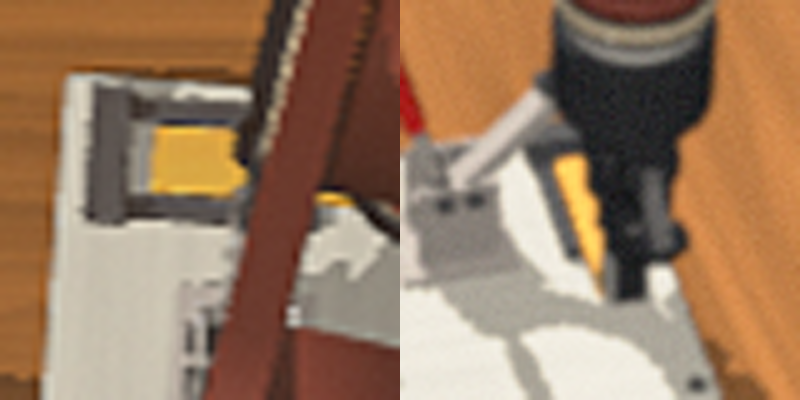

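The bar is still about 8 mm short. The top crop shows a gap at (140,160) because the fingertip is slimmer than I assumed. To keep the gripper body clear of the raised arm, I'll back off and open slightly, so the front finger leads, and then push on.

```bash
python3 -m crank '-0.001 -0.016 0 0; -0.001 -0.022 0 0; 0 0 0 0; 0 0 0 0; 0 0 0 0' 30
python3 -m crank '0 0 -0.004 0; 0 0 0 0; 0.0005 0.008 0 0; 0.0005 0.008 0 0; 0 0 0 0'
python3 -m crank '0.0002 0.004 0 0; 0.0002 0.004 0 0; 0 0 0 0; 0 0 0 0; 0 0 0 0'
python3 - <<'E'
from h import *
im,d=ctrl.get_image("top"); cv2.imwrite("pics/s3.png",cv2.resize(im[205:265,290:350,::-1],(400,400),interpolation=2))
# gap along the track: yellow edge vs stop in the rectified row
hsv=cv2.cvtColor(im,cv2.COLOR_RGB2HSV)
for v in (227,229,231): print([tuple(int(k) for k in hsv[v,u]) for u in range(305,318)])
E
```

```text
t: 4.88
tool_pos: [0.6295, -0.1029, 0.0239]
tool_rot: [0.094, 3.14, 0.0]
contact_force: [-0.5, 0.7, 0.1]
opening: 0.0258
grip_force: 0.0
t: 5.3
tool_pos: [0.63, -0.0936, 0.0219]
tool_rot: [-0.092, -3.14, -0.0]
contact_force: [0.8, -0.4, -1.4]
opening: 0.0254
grip_force: 0.0
t: 5.72
tool_pos: [0.6302, -0.0929, 0.0222]
tool_rot: [0.092, 3.14, -0.008]
contact_force: [-1.1, -8.5, -0.5]
opening: 0.0258
grip_force: 3.9
[(9, 36, 91), (7, 35, 95), (15, 33, 92), (162, 15, 87), (15, 128, 143), (18, 183, 173), (19, 175, 197), (19, 175, 223), (20, 179, 216), (20, 179, 217), (19, 180, 218), (19, 179, 218), (19, 179, 217)]
[(11, 38, 94), (14, 35, 94), (11, 30, 93), (165, 14, 71), (16, 156, 139), (17, 182, 178), (19, 177, 196), (20, 176, 222), (20, 174, 218), (20, 174, 218), (20, 173, 219), (20, 175, 217), (20, 174, 218)]
[(12, 36, 93), (14, 35, 94), (12, 27, 94), (4, 23, 77), (16, 163, 138), (17, 181, 180), (19, 176, 199), (20, 176, 223), (20, 172, 219), (20, 175, 218), (20, 172, 219), (20, 178, 218), (20, 175, 218)]
```

The bar is home: 8.5 N reaction, and brass meets the stop in the image with no plate gap. I'll back off, rise, shut the fingers and move above the lever gap.

```bash
python3 -m crank '-0.001 -0.02 0 0; -0.001 -0.024 0 0; 0 0 0.07 0; 0 0 0.078 0; 0 0 0.08 0'
python3 -m crank '0 0 0.08 0; 0 0 0.078 0; -0.046 0.063 0 0; -0.048 0.064 0 0; -0.048 0.066 0 0' 0
python3 -m crank '0 0 0 0; 0 0 0 0; 0 0 0 0; 0 0 0 0; 0 0 0 0'
```

```text
t: 6.18
tool_pos: [0.628, -0.1128, 0.1356]
tool_rot: [-0.094, -3.137, -0.002]
contact_force: [1.7, -0.6, 0.5]
opening: 0.0256
grip_force: 0.0
t: 6.6
tool_pos: [0.5581, -0.0159, 0.2164]
tool_rot: [0.096, 3.138, 0.001]
contact_force: [0.8, 0.9, -0.3]
opening: -0.0
grip_force: 0.0
t: 7.02
tool_pos: [0.559, -0.017, 0.2151]
tool_rot: [0.095, 3.14, -0.0]
contact_force: [-0.2, 0.6, 0.2]
opening: 0.0004
grip_force: 0.0
```

```bash
python3 -m crank '0 0 -0.06 0; 0 0 -0.06 0; 0 0 -0.04 0; 0 0 0 0; 0 0 0 0'
python3 - <<'E'
from h import *
im,d=ctrl.get_image("top");a,_=ctrl.get_image("side"); cv2.imwrite("pics/s4.png",np.hstack([cv2.resize(im[205:305,280:380,::-1],(400,400),interpolation=2),cv2.resize(a[190:300,260:370,::-1],(400,400),interpolation=2)]))
E
```

```text
t: 7.43
tool_pos: [0.5577, -0.0165, 0.1337]
tool_rot: [-0.094, -3.137, -0.001]
contact_force: [0.5, -0.1, 0.7]
opening: -0.0002
grip_force: 0.0
```

View pics/s4.png

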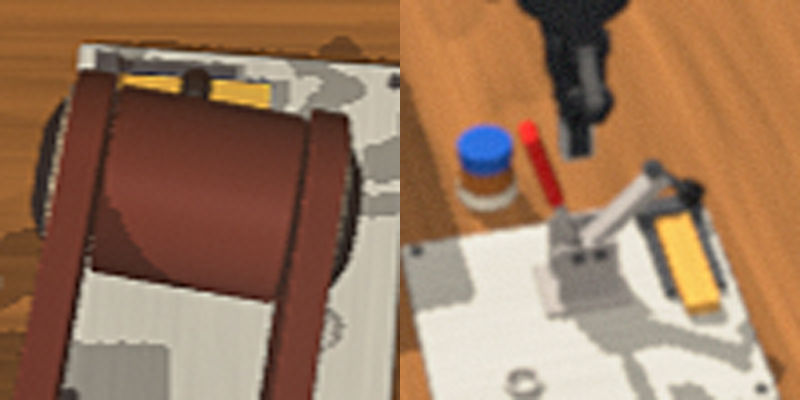

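The finger is at the +x side of the lever, clear of the arm, and the bar is still at the stop. I'll follow the lever arc in small steps.

```bash
python3 -m crank '-0.016 0.001 0 0; -0.022 0.0013 -0.002 0; -0.022 0.0013 -0.006 0; -0.014 0.0008 -0.008 0; -0.012 0.0007 -0.008 0'
python3 -m crank '-0.01 0.0006 -0.011 0; -0.01 0.0006 -0.011 0; -0.007 0.0004 -0.01 0; 0 0 0 0; 0 0 0 0'
```

```text
t: 7.95
tool_pos: [0.5183, -0.0139, 0.1269]
tool_rot: [0.093, 3.13, -0.002]
contact_force: [5.4, 1.0, 2.5]
opening: 0.0004
grip_force: 2.8
t: 8.37
tool_pos: [0.502, -0.0127, 0.108]
tool_rot: [0.093, 3.139, -0.0]
contact_force: [-0.1, -0.3, 0.8]
opening: 0.0001
grip_force: 0.6
```

```bash
python3 -m crank '-0.007 0.0004 -0.01 0; -0.005 0.0003 -0.01 0; -0.004 0.0002 -0.01 0; -0.003 0 -0.01 0; -0.002 0 -0.008 0'
python3 -m crank '0 0 0 0; 0 0 0 0; 0 0 0 0; 0 0 0.03 0; 0 0 0.06 0'
python3 -m crank '0 0 0.08 0; 0 0 0.08 0; -0.07 0 0.04 0; -0.08 0 0 0; -0.08 0 0 0'
python3 -m crank '-0.08 0 0 0; 0 0 0 0; 0 0 0 0; 0 0 0 0; 0 0 0 0'
python3 - <<'E'
from h import *
im,d=ctrl.get_image("top");a,_=ctrl.get_image("side"); cv2.imwrite("pics/s5.png",np.hstack([cv2.resize(im[205:305,280:380,::-1],(400,400),interpolation=2),cv2.resize(a[190:300,260:370,::-1],(400,400),interpolation=2)]))
E
```

```text
t: 8.78
tool_pos: [0.4902, -0.012, 0.0814]
tool_rot: [-0.093, -3.138, -0.001]
contact_force: [-0.1, 0.1, -0.7]
opening: -0.0
grip_force: 0.0
t: 9.2
tool_pos: [0.4884, -0.0117, 0.1245]
tool_rot: [-0.093, -3.132, -0.002]
contact_force: [0.6, -0.9, -0.2]
opening: -0.0001
grip_force: 0.0
t: 9.62
tool_pos: [0.3764, -0.0124, 0.2307]
tool_rot: [0.092, 3.136, -0.002]
contact_force: [-1.1, 1.0, 0.1]
opening: -0.0002
grip_force: 0.0
t: 10.03
tool_pos: [0.337, -0.0123, 0.2282]
tool_rot: [-0.093, -3.14, -0.0]
contact_force: [-0.5, -0.1, 0.6]
opening: 0.0002
grip_force: 0.0
```

View pics/s5.png

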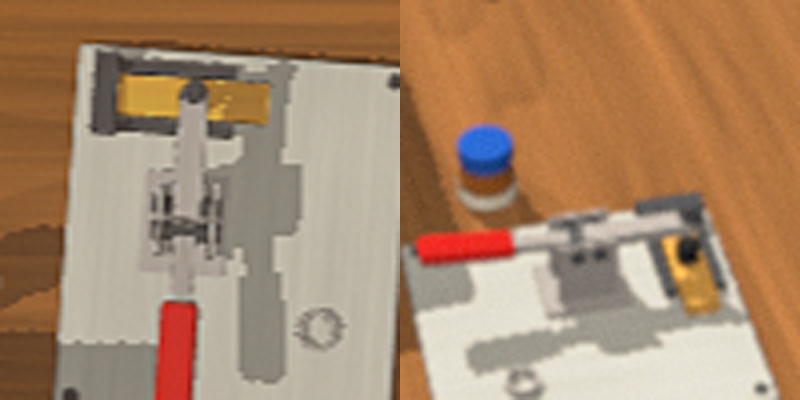

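The lever lies locked and nearly level (top crop, 178,345). The pad is down on the bar at (193,92), the bar is against the stop at (117,95), the ring and jar haven't moved, and the arm is clear.

```bash
python3 -c "
from station import ctrl
print(ctrl.finish_job())"
```

```text
the job is handed in; nothing more can be done
None
```

I pushed the bar home against the stop and then snapped the lever into lock with the pad down on the bar. The arm finished clear and I handed the job in at about 10 s; the hand-in returned no verdict, and I confirmed the end state only from the last camera images.

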